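# Finger check of the turbidity logger

## Task

Do the finger check on the turbidity logger, the one whose head is a flat face with two small round windows: press the event key on the recorder fully down and let it up, then point the fingertips straight down at the middle of that face, about a centimetre above it and without touching it, and keep them there for two and a half seconds so that the reading settles. Then draw the hand back up, at least 15 cm from the face. Touch none of the loggers or other loose things on the bench, and do not point at the heads of the other two loggers.

Things in the scene. Friction and masses are not known exactly. Their poses are not given: they have to be found in the camera images.
- turb: turbidity logger, loose (0.6 kg), standing upright: round blue nylon foot 78 mm across, metal tube 50 mm across, black head 48 mm across that ends in a flat face 165 mm above the bench with two round glass windows (each 17 mm across with its steel rim, centres 21 mm apart). Origin: centre of the underside of the foot; z up along the tube, y along the line through the windows
- turb_face (a point): centre of the turbidity logger's flat face, midway between the two windows, 165 mm above the bench; z points up out of the face
- cond: conductivity logger, loose, same foot and tube, but its black head carries an upright black ring (35 mm across, 10 mm thick); 195 mm tall in all. Origin: centre of the underside of the foot, z up
- cond_top (a point): top of the conductivity logger's ring, on the tube's axis, 195 mm above the bench
- temp: temperature logger, loose, same foot and tube, but its head carries a thin steel needle inside a cage of three steel rods with a ring of 35 mm on top; 198 mm tall in all. Origin: centre of the underside of the foot, z up
- temp_top (a point): top of the temperature logger's cage, on the tube's axis, 198 mm above the bench
- deck: grey recorder box, fixed, 150 (x) x 200 (y) mm, its front half 66 mm high, its rear half (+x) a display hood 100 mm high. Origin: centre of its underside; front is -x. On the front half, from -y to +y: the event key (broad round metal push key in a black collar), a black rotary knob with a white line (26 mm across, 14 mm high), a steel stub 10 mm high
- key_top (a point): middle of the event key's round upper face (28 mm across), in the recorder's frame 35 mm to -x and 45 mm to -y of the origin, 88 mm above the bench when up, 10 mm above its collar (44 mm across); it moves down with the key. The key is pressed straight down
- key (a joint): travel of the event key in m: 0 up, 0.006 fully down; a spring lifts it, fully down takes about 5 N
- cap: gold anodized sensor end cap, loose, 48 mm across, 30 mm high. Origin: centre of its underside
- weight: round lead ballast weight, loose, 60 mm across, 25 mm high. Origin: centre of its underside
- bracket: empty blue nylon L-shaped mounting bracket, loose, 60 x 44 mm, 54 mm high. Origin: centre of its underside
- bottle: closed amber bottle of turbidity standard, loose, 60 mm across, 125 mm high. Origin: centre of its underside
- spanner: stainless spanner lying loose on the bench, 150 mm long along its x. Origin: middle of its underside

How it is judged:
By the outcome, as a careful person would: the job done as asked, in the order asked, and still so for the second after the job is handed in, with the robot touching nothing.
It also fails if it takes over 42 s, if anything falls off the work surface, if the arm or the gripper's body presses on something with over 40 N, if the wrist force passes 120 N, or if a joint passes its speed limit or range.

## Robot

A 6-joint arm with a two-finger parallel gripper is mounted at the origin on the work surface. World frame = base frame: x ahead of the robot, y to its left, z up, the work surface at z = 0. Lengths are in m, angles in rad, forces in N, time in s.
With the tool pointing down it reaches from about 0.25 to 0.725 m from the base axis. Payload 4 kg.
Tool frame: the origin (TCP) lies between the finger pads, 19 mm behind the fingertips; this is the grasp point; z points along the fingers, y is the line along which they close (so a half turn about z gives the same grasp; the last joint's range is limited). The gripper opens to 85 mm and grips with 20 to 120 N. Pads are 22 mm wide; open, the fingers measure 114 mm over their backs; the gripper's body (76 mm by 85 mm) begins 54 mm behind the grasp point. The pads swing forward as they close: fully open they stand 13 mm farther back than shut.
Start: joints at [-1.328, 0.241, 0.005, 1.335, 0, 1.571], TCP at [0.12, -0.485, 0.25] pointing down, gripper open.
Joint ranges: [-2.72, 2.72], [-1.05, 1.87], [-1.09, 1.28], [-1.99, 2.15], [-1.42, 1.44], [-3.14, 3.14]. Speed limits (rad/s): [2.79, 2.79, 3.14, 3.14, 3.14, 3.14].

## Interface

Orientations are given as a unit quaternion [x, y, z, w].
In Python, from workcell import bot gives the robot as it stands. The module is installed in compiled form; this text tells all that it offers.
- The arm moves only by the tool drive_tool, never from a script. Its argument "rows" is a list of rows, each an object of numbers: "dx", "dy", "dz": the shift along the tool's x, y, z in units of 50 mm (1.0 is 50 mm); "wx", "wy", "wz": the turn, a rotation vector about the tool's x, y, z in units of 5 degrees (1.0 is 5 degrees); "hand": the finger opening in mm, from 0 to 85.4. A call has 1 to 20 rows; each row is the pose to reach, as a shift and turn from the pose commanded when the call began, along the tool's axes at that moment; what a row does not reach only later rows make up. A row lasts 1/10 s, in which the tool goes at most 50 mm and 8.59 degrees, less where a joint would pass 70% of its speed; a pose out of reach is approached as far as the arm can. A call with a gripper value outside its range is refused whole. The fingers move at their own pace and stop on an object; the grip force is fixed at half the most. Time passes only in rows, so rows that repeat a pose let the fingers close. It gives the time, the measured TCP pose, the force, the opening and the grip force at its end, in the units of the state.
- bot.get_obs(): the state, without advancing time (a new reading comes with each control period).
- bot.camera(name): name is "scene" or "side" or "wrist"; returns the picture (384x512x3 uint8, red, green, blue); there is no depth.
- bot.get_calibration(name): a dict with "vfov" (degrees; the focal length in pixels is half the picture's height over the tangent of half this angle, whatever the lens; pixels are square), "cx", "cy" (the principal point, pixels), "origin" and "rotation" of the camera in the world; the wrist camera has in their place "mount" (4x4, takes a point from camera to tool coordinates, whose origin is the TCP and whose axes are the flange's). Camera axes: x right, y up, looking along -z (the intrinsics and any distortion apply to the point x, -y, -z); pixel columns grow to the right and rows downward; lengths in m; the calibration is good to about 2 mm. A picture is of the moment at which its call begins: read the wrist's pose just before it. get_calibration takes no time and is no camera call.
- bot.job_done(): hands the job in; it is judged then, once.
Trained networks look in the newest picture that a camera, given by its name, has taken for a name from the list of things; names that differ only in an ending like _2 or _b are one class to them, and where a whole thing is asked for, a point or a joint stands for the part that bears it (a point fixed in the world has none). Each returns a list of dicts, best first, with "score" (0 to 1); they miss things now and then, are a little off and sometimes report something else, mostly with a low value. They report only what shows in the picture. A call takes as long as a camera call.
- bot.look_for(camera, thing): "extent" ([centre column, centre row, width, height] in pixels, round what is visible of it).
- bot.outline_of(camera, thing): "region" (384x512 bool, what is visible of it) and "extent" ([centre column, centre row, width, height] in pixels, round what is visible of it).
The state is a dict: "clock": time; "joint_pos": joint angles; "joint_vel": joint speeds; "tau": joint torques, N m; "eef_pos": TCP position; "tool_rot": TCP orientation; "ft_force": force on the tool from outside, world axes, zero at the start; "ft_torque": the same for the moment, N m; "grip_width": finger opening in m; "grasp_force": force on a finger pad.
Only numpy, scipy, OpenCV 4.12 (cv2) and the standard library are available. Lean on these libraries where they do the work, as an engineer would, in place of code of your own. Each camera call takes 0.05 s, during which the arm holds its last target. There are 200 camera calls.

## Working session

There is one attempt and no reset: what is moved stays moved. The work goes in short steps, Python scripts to look and compute and a tool call to move; the robot and the scene stay as the last step left them, time stands still between calls to the robot, and variables do not carry over. Pictures are saved under pics/ and viewed, at most 10 in all, crops included, and the job is handed in when it is done.

Besides the shell and the picture viewer there is one more tool, called after "Call:" in YAML: its name, and indented under it one key for each argument. drive_tool: Moves the arm, as the interface text tells. Its arguments: {"type":"object","properties":{"rows":{"type":"array","items":{"type":"object","properties":{"dx":{"type":"number"},"dy":{"type":"number"},"dz":{"type":"number"},"wx":{"type":"number"},"wy":{"type":"number"},"wz":{"type":"number"},"hand":{"type":"number"}}}}},"required":["rows"]}

```bash
mkdir -p pics; cat > h.py <<'E'
import numpy as np,cv2
from workcell import bot
from scipy.spatial.transform import Rotation as R
def cam(n,o=None):
    c=bot.get_calibration(n); f=192/np.tan(np.radians(c['vfov'])/2)
    if 'mount' in c:
        o=o or bot.get_obs(); T=np.eye(4);T[:3,:3]=R.from_quat(o['tool_rot']).as_matrix();T[:3,3]=o['eef_pos'];T=T@np.array(c['mount'])
        return f,c['cx'],c['cy'],T[:3,3],T[:3,:3],c
    return f,c['cx'],c['cy'],np.array(c['origin']),np.array(c['rotation']),c
def ray(C,u,v,z):
    f,cx,cy,o,r,_=C
    d=r@np.array([(u-cx)/f,-(v-cy)/f,-1]); return o+d*(z-o[2])/d[2]
def proj(C,p):
    f,cx,cy,o,r,_=C
    q=r.T@(np.array(p)-o); return cx+f*q[0]/-q[2],cy-f*q[1]/-q[2]
E
python3 - <<'E'
from h import *
o=bot.get_obs();print(o['clock'],o['eef_pos'],o['tool_rot'])
ims=[]
for n in ['scene','side','wrist']:
    im=bot.camera(n);cv2.imwrite(f'pics/{n}0.png',im[:,:,::-1])
    c=bot.get_calibration(n);print(n,{k:np.round(v,3).tolist() if not isinstance(v,str) else v for k,v in c.items()})
    for t in ['turb','cond','temp','key_top','turb_face','deck','bottle','cap']:
        print(t,[(round(float(d['score']),2),np.round(d['extent']).tolist()) for d in bot.look_for(n,t)[:3]])
E
```

```text
0.0 [ 0.12007303 -0.48477259  0.24913032] [ 9.92641806e-01  1.21083454e-01 -1.19984246e-04 -1.01387849e-03]
scene {'vfov': 53.531, 'cx': 257.798, 'cy': 195.816, 'origin': [1.411, -0.143, 0.933], 'rotation': [0.313, 0.25, 0.585, 0.705]}
turb [(0.73, [224.0, 212.0, 26.0, 51.0])]
cond [(0.81, [320.0, 197.0, 27.0, 52.0])]
temp [(0.57, [268.0, 203.0, 20.0, 60.0])]
key_top []
turb_face [(0.7, [225.0, 214.0, 23.0, 53.0])]
deck [(0.85, [144.0, 211.0, 66.0, 48.0]), (0.46, [269.0, 206.0, 23.0, 54.0])]
bottle [(0.82, [359.0, 203.0, 26.0, 35.0])]
cap [(0.41, [231.0, 190.0, 15.0, 12.0])]
side {'vfov': 47.438, 'cx': 253.323, 'cy': 187.83, 'origin': [0.449, -0.783, 1.039], 'rotation': [0.359, -0.022, -0.075, 0.93]}
turb [(0.62, [258.0, 229.0, 25.0, 56.0])]
cond [(0.55, [238.0, 146.0, 24.0, 55.0])]
temp [(0.9, [250.0, 189.0, 24.0, 52.0])]
key_top [(0.44, [217.0, 344.0, 12.0, 18.0])]
turb_face [(0.58, [257.0, 231.0, 31.0, 53.0])]
deck [(0.66, [232.0, 332.0, 79.0, 104.0])]
bottle [(0.64, [240.0, 129.0, 16.0, 34.0])]
cap [(0.49, [195.0, 242.0, 15.0, 19.0])]
wrist {'vfov': 70.362, 'cx': 256.502, 'cy': 194.99, 'mount': [[-0.001, 0.945, 0.327, 0.086], [1.0, 0.001, 0.001, 0.001], [0.0, 0.327, -0.945, -0.124], [0.0, 0.0, 0.0, 1.0]]}
turb []
cond []
temp []
key_top []
turb_face []
deck []
bottle []
cap []
```

```bash
sed -i "s/np.array(c\['rotation'\]),c/R.from_quat(c['rotation']).as_matrix(),c/" h.py
python3 - <<'E'
from h import *
S=cam('scene');D=cam('side');print(bot.get_obs()['clock'])
a=cv2.imread('pics/scene0.png')[130:280,90:410];b=cv2.imread('pics/side0.png')[90:400,130:350]
a=cv2.resize(a,None,fx=2.5,fy=2.5,interpolation=2);b=cv2.resize(b,None,fx=1.9,fy=1.9,interpolation=2)
cv2.imwrite('pics/a.png',a);cv2.imwrite('pics/b.png',b)
# centre of logger at mid-height as estimate
for n,u,v,u2,v2 in [('turb',224,212,258,229),('temp',268,203,250,189),('cond',320,197,238,146)]:
    print(n,ray(S,u,v,.085).round(3),ray(D,u2,v2,.085).round(3))
print('key',ray(D,217,344,.085).round(3))
E
```

```text
1.35
turb [ 0.567 -0.076  0.085] [ 0.561 -0.08   0.085]
temp [0.551 0.069 0.085] [0.561 0.068 0.085]
cond [0.554 0.243 0.085] [0.551 0.259 0.085]
key [ 0.419 -0.378  0.085]
```

View pics/a.png

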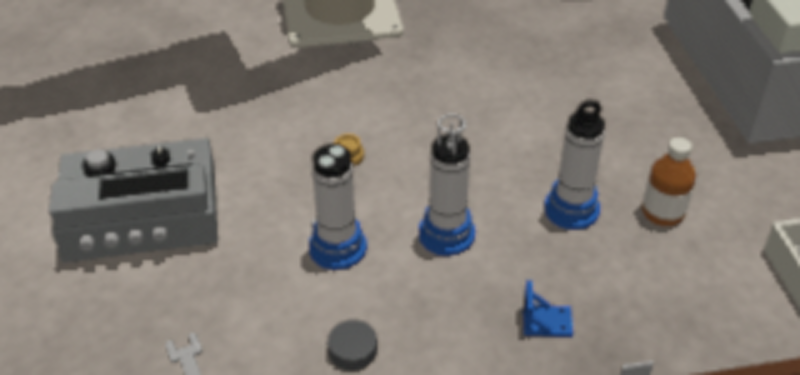

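View pics/b.png

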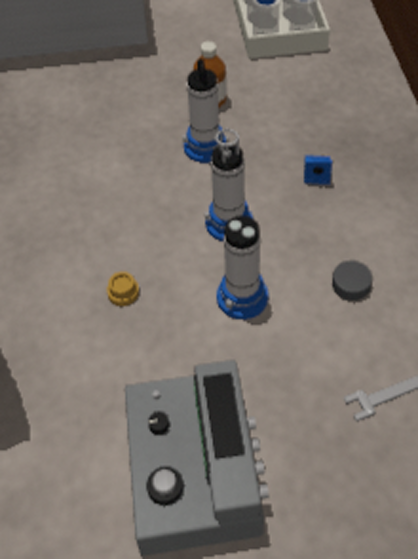

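Both pictures show turb (two windows) nearest the recorder, its face at about (223,193) in scene and (257,212) in side. The key is at about (129,193) and (216,345). Moving above the key with the fingers closed.

Call:
drive_tool:
  rows:
    - {"dx": 1,"dy": -0.1,"hand": 0}
    - {"dx": 2,"dy": -0.2,"hand": 0}
    - {"dx": 3,"dy": -0.3,"hand": 0}
    - {"dx": 4,"dy": -0.4,"hand": 0}
    - {"dx": 5,"dy": -0.5,"hand": 0}
    - {"dx": 6,"dy": -0.6,"hand": 0}
    - {"dx": 6.34,"dy": -0.64,"hand": 0}
    - {"dx": 6.34,"dy": -0.64,"hand": 0}
    - {"dx": 6.34,"dy": -0.64,"hand": 0}
    - {"dx": 6.34,"dy": -0.64,"hand": 0}
    - {"dx": 6.34,"dy": -0.64,"hand": 0}

```text
invalid input at $.rows[0]: expected keys dx, dy, dz, wx, wy, wz, hand
```

```bash
python3 - <<'E'
from h import *
o=bot.get_obs();print(o['clock'],o['eef_pos'],o['tool_rot'],o['grip_width'],o['ft_force'])
im=bot.camera('wrist');W=cam('wrist',o)
for t in ['key_top','key','turb','deck']:
    r=bot.look_for('wrist',t)[:2];print(t,[(round(float(d['score']),2),np.round(d['extent'],1).tolist(),ray(W,d['extent'][0],d['extent'][1],.088).round(4)) for d in r])
p=o['eef_pos']
print('px under TCP at key',proj(W,[p[0],p[1],.088]))
cv2.imwrite('pics/w1.png',im[:,:,::-1])
E
```

```text
1.35 [ 0.12020604 -0.48534645  0.25002844] [ 9.92641034e-01  1.21094081e-01 -7.36349890e-06  1.74405256e-05] 0.08542374054545443 [ 0.76620554  0.27042998 -0.11404176]
key_top []
key []
turb []
deck []
px under TCP at key (np.float64(256.069161923842), np.float64(183.5596784312639))
```

View pics/w1.png

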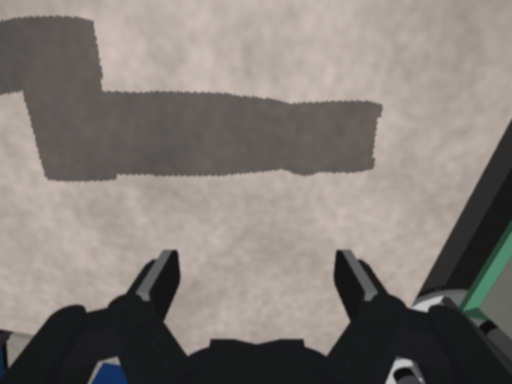

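The move was refused because every key is required, so the wrist picture shows only bare bench. Repeating with all keys.

Call:
drive_tool:
  rows:
    - {"dx": 1,"dy": -0.1,"dz": 0,"wx": 0,"wy": 0,"wz": 0,"hand": 0}
    - {"dx": 2,"dy": -0.2,"dz": 0,"wx": 0,"wy": 0,"wz": 0,"hand": 0}
    - {"dx": 3,"dy": -0.3,"dz": 0,"wx": 0,"wy": 0,"wz": 0,"hand": 0}
    - {"dx": 4,"dy": -0.4,"dz": 0,"wx": 0,"wy": 0,"wz": 0,"hand": 0}
    - {"dx": 5,"dy": -0.5,"dz": 0,"wx": 0,"wy": 0,"wz": 0,"hand": 0}
    - {"dx": 6,"dy": -0.6,"dz": 0,"wx": 0,"wy": 0,"wz": 0,"hand": 0}
    - {"dx": 6.34,"dy": -0.64,"dz": 0,"wx": 0,"wy": 0,"wz": 0,"hand": 0}
    - {"dx": 6.34,"dy": -0.64,"dz": 0,"wx": 0,"wy": 0,"wz": 0,"hand": 0}
    - {"dx": 6.34,"dy": -0.64,"dz": 0,"wx": 0,"wy": 0,"wz": 0,"hand": 0}
    - {"dx": 6.34,"dy": -0.64,"dz": 0,"wx": 0,"wy": 0,"wz": 0,"hand": 0}

```text
clock: 2.6
eef_pos: [0.4189, -0.3787, 0.25]
tool_rot: [0.993, 0.12, -0.0, -0.0]
ft_force: [-0.7, -0.8, 0.4]
grip_width: 0.0002
grasp_force: 0.0
```

```bash
python3 - <<'E'
from h import *
o=bot.get_obs();print(o['clock'],o['eef_pos'],o['tool_rot'],o['grip_width'],o['ft_force'])
im=bot.camera('wrist');W=cam('wrist',o)
for t in ['key_top','key','turb']:
    r=bot.look_for('wrist',t)[:2];print(t,[(round(float(d['score']),2),np.round(d['extent'],1).tolist(),ray(W,d['extent'][0],d['extent'][1],.088).round(4)) for d in r])
p=o['eef_pos']
print('px under TCP at key',proj(W,[p[0],p[1],.088]))
cv2.imwrite('pics/w2.png',im[:,:,::-1])
E
```

```text
2.6 [ 0.4189118  -0.37865385  0.25002344] [ 9.92743358e-01  1.20251849e-01 -3.39375695e-04 -5.79751534e-05] 0.0001693884633660109 [-0.73832509 -0.75460101  0.35828838]
key_top [(0.77, [252.9, 183.4, 24.1, 22.9], array([ 0.4182, -0.3752,  0.088 ]))]
key [(0.69, [251.4, 179.6, 27.4, 26.1], array([ 0.422 , -0.3726,  0.088 ]))]
turb [(0.88, [32.0, 12.6, 64.1, 25.1], array([ 0.527 , -0.1442,  0.088 ]))]
px under TCP at key (np.float64(256.10571755499495), np.float64(183.47098630144038))
```

View pics/w2.png

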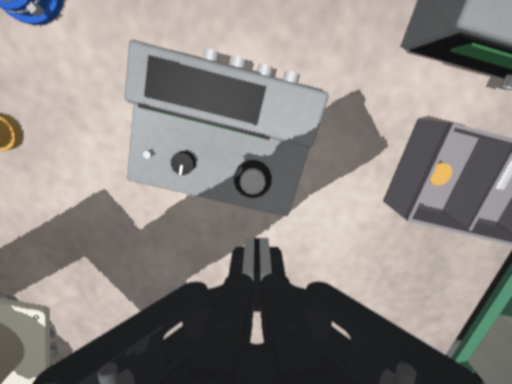

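Key face is at about (254,180), nearly under the fingertips. Correcting slightly and descending.

Call:
drive_tool:
  rows:
    - {"dx": 0.04,"dy": -0.05,"dz": 0.8,"wx": 0,"wy": 0,"wz": 0,"hand": 0}
    - {"dx": 0.04,"dy": -0.05,"dz": 1.6,"wx": 0,"wy": 0,"wz": 0,"hand": 0}
    - {"dx": 0.04,"dy": -0.05,"dz": 2.3,"wx": 0,"wy": 0,"wz": 0,"hand": 0}
    - {"dx": 0.04,"dy": -0.05,"dz": 2.7,"wx": 0,"wy": 0,"wz": 0,"hand": 0}
    - {"dx": 0.04,"dy": -0.05,"dz": 2.84,"wx": 0,"wy": 0,"wz": 0,"hand": 0}
    - {"dx": 0.04,"dy": -0.05,"dz": 2.92,"wx": 0,"wy": 0,"wz": 0,"hand": 0}
    - {"dx": 0.04,"dy": -0.05,"dz": 2.92,"wx": 0,"wy": 0,"wz": 0,"hand": 0}
    - {"dx": 0.04,"dy": -0.05,"dz": 2.92,"wx": 0,"wy": 0,"wz": 0,"hand": 0}

```text
clock: 3.6
eef_pos: [0.4222, -0.376, 0.1057]
tool_rot: [0.993, 0.121, 0.001, 0.001]
ft_force: [-0.3, 0.3, 2.7]
grip_width: 0.0001
grasp_force: 1.0
```

Call:
drive_tool:
  rows:
    - {"dx": 0,"dy": 0,"dz": 0.04,"wx": 0,"wy": 0,"wz": 0,"hand": 0}
    - {"dx": 0,"dy": 0,"dz": 0.08,"wx": 0,"wy": 0,"wz": 0,"hand": 0}
    - {"dx": 0,"dy": 0,"dz": 0.12,"wx": 0,"wy": 0,"wz": 0,"hand": 0}
    - {"dx": 0,"dy": 0,"dz": 0.12,"wx": 0,"wy": 0,"wz": 0,"hand": 0}

```text
clock: 4.0
eef_pos: [0.4225, -0.3762, 0.1006]
tool_rot: [0.993, 0.121, 0.001, 0.002]
ft_force: [-2.6, 2.0, 13.3]
grip_width: -0.0
grasp_force: 6.7
```

Call:
drive_tool:
  rows:
    - {"dx": 0,"dy": 0,"dz": 0.04,"wx": 0,"wy": 0,"wz": 0,"hand": 0}
    - {"dx": 0,"dy": 0,"dz": 0.04,"wx": 0,"wy": 0,"wz": 0,"hand": 0}
    - {"dx": 0,"dy": 0,"dz": 0.04,"wx": 0,"wy": 0,"wz": 0,"hand": 0}

```text
clock: 4.3
eef_pos: [0.4226, -0.3762, 0.1004]
tool_rot: [0.993, 0.121, 0.002, 0.002]
ft_force: [-6.5, 3.4, 23.6]
grip_width: -0.0002
grasp_force: 11.5
```

The key is against its stop: 24 N and no further travel. Lifting off.

Call:
drive_tool:
  rows:
    - {"dx": 0,"dy": 0,"dz": -0.3,"wx": 0,"wy": 0,"wz": 0,"hand": 0}
    - {"dx": 0,"dy": 0,"dz": -1.2,"wx": 0,"wy": 0,"wz": 0,"hand": 0}
    - {"dx": 0,"dy": 0,"dz": -2.1,"wx": 0,"wy": 0,"wz": 0,"hand": 0}
    - {"dx": 0,"dy": 0,"dz": -3,"wx": 0,"wy": 0,"wz": 0,"hand": 0}
    - {"dx": 0,"dy": 0,"dz": -4,"wx": 0,"wy": 0,"wz": 0,"hand": 0}
    - {"dx": 0,"dy": 0,"dz": -5,"wx": 0,"wy": 0,"wz": 0,"hand": 0}
    - {"dx": 0,"dy": 0,"dz": -5,"wx": 0,"wy": 0,"wz": 0,"hand": 0}
    - {"dx": 0,"dy": 0,"dz": -5,"wx": 0,"wy": 0,"wz": 0,"hand": 0}

```text
clock: 5.1
eef_pos: [0.4224, -0.3757, 0.3474]
tool_rot: [0.993, 0.121, 0.001, 0.001]
ft_force: [0.3, 0.3, -0.9]
grip_width: 0.0001
grasp_force: 0.0
```

```bash
python3 - <<'E'
from h import *
o=bot.get_obs();print(o['clock'],o['eef_pos'],o['tool_rot'],o['ft_force'])
im=bot.camera('wrist');W=cam('wrist',o);S=cam('scene');D=cam('side')
cv2.imwrite('pics/w3.png',im[:,:,::-1])
print(bot.look_for('wrist','turb')[:1])
a=ray(S,222.8,193.2,.165);b=ray(D,256.8,212,.165);print(a,b)
m=(a+b)/2;t=R.from_quat(o['tool_rot']).as_matrix().T@(m-o['eef_pos']);print(m,t/.05)
E
```

```text
5.1 [ 0.42238483 -0.37567006  0.34737378] [0.99262892 0.12117563 0.00146535 0.00146812] [ 0.34864729  0.27502897 -0.86234147]
[{'extent': [56.1, 25.1, 109.9, 47.4], 'score': 0.98}]
[ 0.56705123 -0.07568477  0.165     ] [ 0.55712358 -0.08450502  0.165     ]
[ 0.56208741 -0.0800949   0.165     ] [ 4.1247988  -5.07766185  3.64143618]
```

Call:
drive_tool:
  rows:
    - {"dx": 0.6,"dy": -0.75,"dz": 0,"wx": 0,"wy": 0,"wz": 0,"hand": 0}
    - {"dx": 1.2,"dy": -1.5,"dz": 0,"wx": 0,"wy": 0,"wz": 0,"hand": 0}
    - {"dx": 1.8,"dy": -2.25,"dz": 0,"wx": 0,"wy": 0,"wz": 0,"hand": 0}
    - {"dx": 2.4,"dy": -3,"dz": 0,"wx": 0,"wy": 0,"wz": 0,"hand": 0}
    - {"dx": 3,"dy": -3.75,"dz": 0,"wx": 0,"wy": 0,"wz": 0,"hand": 0}
    - {"dx": 3.6,"dy": -4.5,"dz": 0,"wx": 0,"wy": 0,"wz": 0,"hand": 0}
    - {"dx": 4.1,"dy": -5.05,"dz": 0,"wx": 0,"wy": 0,"wz": 0,"hand": 0}
    - {"dx": 4.1,"dy": -5.05,"dz": 0,"wx": 0,"wy": 0,"wz": 0,"hand": 0}
    - {"dx": 4.1,"dy": -5.05,"dz": 0,"wx": 0,"wy": 0,"wz": 0,"hand": 0}
    - {"dx": 4.1,"dy": -5.05,"dz": 0,"wx": 0,"wy": 0,"wz": 0,"hand": 0}
    - {"dx": 4.1,"dy": -5.05,"dz": 0,"wx": 0,"wy": 0,"wz": 0,"hand": 0}

```text
clock: 6.3
eef_pos: [0.5592, -0.0821, 0.3455]
tool_rot: [0.993, 0.12, -0.001, -0.0]
ft_force: [-0.8, 0.1, -0.5]
grip_width: 0.0001
grasp_force: 0.0
```

```bash
python3 - <<'E'
from h import *
o=bot.get_obs();print(o['clock'],o['eef_pos'],o['tool_rot'],o['ft_force'])
im=bot.camera('wrist');W=cam('wrist',o)
p=o['eef_pos'];print('under TCP',proj(W,[p[0],p[1],.165]))
print(bot.look_for('wrist','turb')[:1])
c=im[80:300,120:400,::-1];cv2.imwrite('pics/w4.png',cv2.resize(c,None,fx=2.5,fy=2.5,interpolation=2))
E
```

```text
6.3 [ 0.55916932 -0.08206821  0.34551787] [ 9.92768203e-01  1.20045574e-01 -5.93176431e-04 -6.52840534e-05] [-0.76830192  0.11510508 -0.50812951]
under TCP (np.float64(256.1481845751241), np.float64(178.80936309213791))
[{'extent': [254.9, 163.1, 43.5, 69.3], 'score': 0.9}]
```

View pics/w4.png

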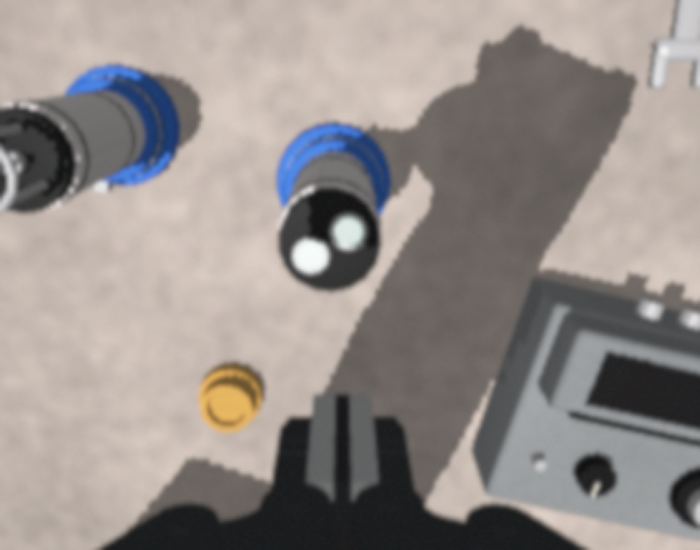

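The face centre is at crop (330,243), which is pixel (252,177), against TCP point (256,179). I need to correct about 5 mm in -y and 2 mm in +x, and descend in two stages.

Call:
drive_tool:
  rows:
    - {"dx": 0.04,"dy": -0.09,"dz": 0.5,"wx": 0,"wy": 0,"wz": 0,"hand": 0}
    - {"dx": 0.04,"dy": -0.09,"dz": 1.1,"wx": 0,"wy": 0,"wz": 0,"hand": 0}
    - {"dx": 0.04,"dy": -0.09,"dz": 1.7,"wx": 0,"wy": 0,"wz": 0,"hand": 0}
    - {"dx": 0.04,"dy": -0.09,"dz": 2.2,"wx": 0,"wy": 0,"wz": 0,"hand": 0}
    - {"dx": 0.04,"dy": -0.09,"dz": 2.5,"wx": 0,"wy": 0,"wz": 0,"hand": 0}
    - {"dx": 0.04,"dy": -0.09,"dz": 2.5,"wx": 0,"wy": 0,"wz": 0,"hand": 0}
    - {"dx": 0.04,"dy": -0.09,"dz": 2.5,"wx": 0,"wy": 0,"wz": 0,"hand": 0}
    - {"dx": 0.04,"dy": -0.09,"dz": 2.5,"wx": 0,"wy": 0,"wz": 0,"hand": 0}

```text
clock: 7.2
eef_pos: [0.5615, -0.0764, 0.2226]
tool_rot: [0.993, 0.121, 0.001, 0.0]
ft_force: [-0.8, -0.7, 0.2]
grip_width: -0.0
grasp_force: 0.0
```

```bash
python3 - <<'E'
from h import *
o=bot.get_obs();print(o['clock'],o['eef_pos'],o['tool_rot'],o['ft_force'])
im=bot.camera('wrist');W=cam('wrist',o)
p=o['eef_pos'];print('under TCP',proj(W,[p[0],p[1],.165]))
c=im[100:320,120:400,::-1];cv2.imwrite('pics/w5.png',cv2.resize(c,None,fx=2.5,fy=2.5,interpolation=2))
E
```

```text
7.2 [ 0.56145737 -0.07640059  0.2225653 ] [9.92677564e-01 1.20786537e-01 1.32478057e-03 3.33311565e-04] [-0.76336298 -0.68778753  0.18868317]
under TCP (np.float64(255.73539245505788), np.float64(224.69173146083745))
```

View pics/w5.png

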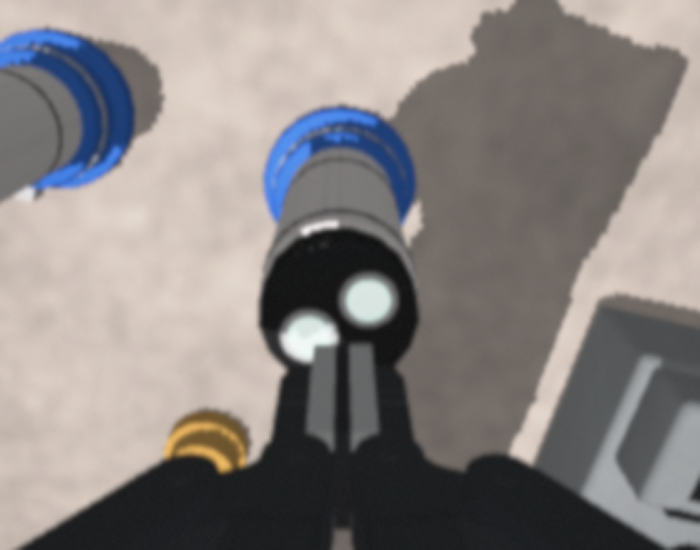

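The window midpoint is at crop (340,318), which is pixel (256,227), within 2 mm of the TCP point. Finishing the approach and holding.

Call:
drive_tool:
  rows:
    - {"dx": -0.02,"dy": 0,"dz": 0.2,"wx": 0,"wy": 0,"wz": 0,"hand": 0}
    - {"dx": -0.03,"dy": 0,"dz": 0.4,"wx": 0,"wy": 0,"wz": 0,"hand": 0}
    - {"dx": -0.03,"dy": 0,"dz": 0.54,"wx": 0,"wy": 0,"wz": 0,"hand": 0}
    - {"dx": -0.03,"dy": 0,"dz": 0.54,"wx": 0,"wy": 0,"wz": 0,"hand": 0}
    - {"dx": -0.03,"dy": 0,"dz": 0.54,"wx": 0,"wy": 0,"wz": 0,"hand": 0}
    - {"dx": -0.03,"dy": 0,"dz": 0.54,"wx": 0,"wy": 0,"wz": 0,"hand": 0}

```text
clock: 7.85
eef_pos: [0.5595, -0.0763, 0.1942]
tool_rot: [0.993, 0.121, 0.0, 0.0]
ft_force: [-1.1, -0.4, 0.0]
grip_width: -0.0003
grasp_force: 0.0
```

```bash
python3 - <<'E'
from h import *
o=bot.get_obs();print(o['clock'],o['eef_pos'],o['ft_force'])
D=cam('side');im=bot.camera('side')
c=im[170:270,210:310,::-1];w=bot.camera('wrist')[180:330,180:330,::-1]
cv2.imwrite('pics/s6.png',np.hstack([cv2.resize(c,(390,390),interpolation=2),cv2.resize(w,(390,390),interpolation=2)]))
E
```

```text
7.85 [ 0.55949227 -0.0762768   0.19422573] [-1.09860562 -0.39977126  0.03674787]
```

View pics/s6.png

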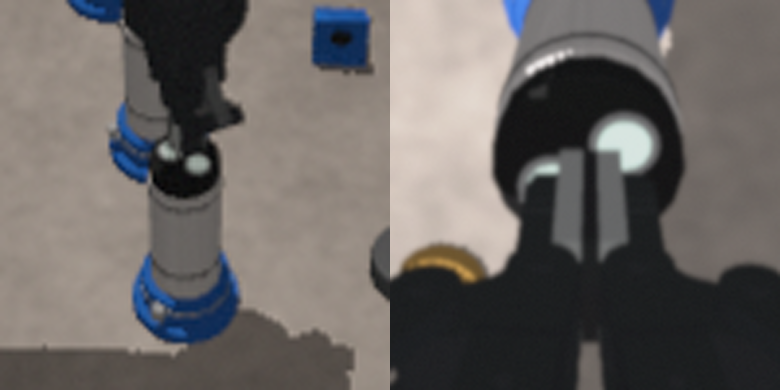

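The fingertips stand just above the window midpoint (side pixel 257,210) with a small gap and no contact force. Holding.

Call:
drive_tool:
  rows:
    - {"dx": 0,"dy": 0,"dz": 0,"wx": 0,"wy": 0,"wz": 0,"hand": 0}
    - {"dx": 0,"dy": 0,"dz": 0,"wx": 0,"wy": 0,"wz": 0,"hand": 0}
    - {"dx": 0,"dy": 0,"dz": 0,"wx": 0,"wy": 0,"wz": 0,"hand": 0}
    - {"dx": 0,"dy": 0,"dz": 0,"wx": 0,"wy": 0,"wz": 0,"hand": 0}
    - {"dx": 0,"dy": 0,"dz": 0,"wx": 0,"wy": 0,"wz": 0,"hand": 0}
    - {"dx": 0,"dy": 0,"dz": 0,"wx": 0,"wy": 0,"wz": 0,"hand": 0}
    - {"dx": 0,"dy": 0,"dz": 0,"wx": 0,"wy": 0,"wz": 0,"hand": 0}
    - {"dx": 0,"dy": 0,"dz": 0,"wx": 0,"wy": 0,"wz": 0,"hand": 0}
    - {"dx": 0,"dy": 0,"dz": 0,"wx": 0,"wy": 0,"wz": 0,"hand": 0}
    - {"dx": 0,"dy": 0,"dz": 0,"wx": 0,"wy": 0,"wz": 0,"hand": 0}
    - {"dx": 0,"dy": 0,"dz": 0,"wx": 0,"wy": 0,"wz": 0,"hand": 0}
    - {"dx": 0,"dy": 0,"dz": 0,"wx": 0,"wy": 0,"wz": 0,"hand": 0}
    - {"dx": 0,"dy": 0,"dz": 0,"wx": 0,"wy": 0,"wz": 0,"hand": 0}
    - {"dx": 0,"dy": 0,"dz": 0,"wx": 0,"wy": 0,"wz": 0,"hand": 0}
    - {"dx": 0,"dy": 0,"dz": 0,"wx": 0,"wy": 0,"wz": 0,"hand": 0}
    - {"dx": 0,"dy": 0,"dz": 0,"wx": 0,"wy": 0,"wz": 0,"hand": 0}
    - {"dx": 0,"dy": 0,"dz": 0,"wx": 0,"wy": 0,"wz": 0,"hand": 0}
    - {"dx": 0,"dy": 0,"dz": 0,"wx": 0,"wy": 0,"wz": 0,"hand": 0}
    - {"dx": 0,"dy": 0,"dz": 0,"wx": 0,"wy": 0,"wz": 0,"hand": 0}
    - {"dx": 0,"dy": 0,"dz": 0,"wx": 0,"wy": 0,"wz": 0,"hand": 0}

```text
clock: 9.95
eef_pos: [0.5592, -0.0763, 0.194]
tool_rot: [0.993, 0.121, -0.0, 0.0]
ft_force: [-0.3, -0.4, -0.1]
grip_width: 0.0001
grasp_force: 0.0
```

Call:
drive_tool:
  rows:
    - {"dx": 0,"dy": 0,"dz": 0,"wx": 0,"wy": 0,"wz": 0,"hand": 0}
    - {"dx": 0,"dy": 0,"dz": 0,"wx": 0,"wy": 0,"wz": 0,"hand": 0}
    - {"dx": 0,"dy": 0,"dz": 0,"wx": 0,"wy": 0,"wz": 0,"hand": 0}
    - {"dx": 0,"dy": 0,"dz": 0,"wx": 0,"wy": 0,"wz": 0,"hand": 0}
    - {"dx": 0,"dy": 0,"dz": 0,"wx": 0,"wy": 0,"wz": 0,"hand": 0}
    - {"dx": 0,"dy": 0,"dz": 0,"wx": 0,"wy": 0,"wz": 0,"hand": 0}
    - {"dx": 0,"dy": 0,"dz": 0,"wx": 0,"wy": 0,"wz": 0,"hand": 0}
    - {"dx": 0,"dy": 0,"dz": 0,"wx": 0,"wy": 0,"wz": 0,"hand": 0}
    - {"dx": 0,"dy": 0,"dz": 0,"wx": 0,"wy": 0,"wz": 0,"hand": 0}
    - {"dx": 0,"dy": 0,"dz": 0,"wx": 0,"wy": 0,"wz": 0,"hand": 0}
    - {"dx": 0,"dy": 0,"dz": 0,"wx": 0,"wy": 0,"wz": 0,"hand": 0}
    - {"dx": 0,"dy": 0,"dz": 0,"wx": 0,"wy": 0,"wz": 0,"hand": 0}

```text
clock: 11.15
eef_pos: [0.5593, -0.0763, 0.194]
tool_rot: [0.993, 0.121, 0.0, -0.0]
ft_force: [0.5, 0.1, 0.7]
grip_width: 0.0
grasp_force: 0.0
```

Call:
drive_tool:
  rows:
    - {"dx": 0,"dy": 0,"dz": -0.4,"wx": 0,"wy": 0,"wz": 0,"hand": 0}
    - {"dx": 0,"dy": 0,"dz": -1.2,"wx": 0,"wy": 0,"wz": 0,"hand": 0}
    - {"dx": 0,"dy": 0,"dz": -2,"wx": 0,"wy": 0,"wz": 0,"hand": 0}
    - {"dx": 0,"dy": 0,"dz": -2.8,"wx": 0,"wy": 0,"wz": 0,"hand": 0}
    - {"dx": 0,"dy": 0,"dz": -3.4,"wx": 0,"wy": 0,"wz": 0,"hand": 0}
    - {"dx": 0,"dy": 0,"dz": -3.8,"wx": 0,"wy": 0,"wz": 0,"hand": 0}
    - {"dx": 0,"dy": 0,"dz": -3.8,"wx": 0,"wy": 0,"wz": 0,"hand": 0}
    - {"dx": 0,"dy": 0,"dz": -3.8,"wx": 0,"wy": 0,"wz": 0,"hand": 0}
    - {"dx": 0,"dy": 0,"dz": -3.8,"wx": 0,"wy": 0,"wz": 0,"hand": 0}
    - {"dx": 0,"dy": 0,"dz": -3.8,"wx": 0,"wy": 0,"wz": 0,"hand": 0}

```text
clock: 12.15
eef_pos: [0.5587, -0.0762, 0.3822]
tool_rot: [0.993, 0.121, -0.002, -0.0]
ft_force: [0.7, 0.5, 0.2]
grip_width: 0.0001
grasp_force: 0.0
```

The tip is now at about z = 0.363, which is 198 mm above the face.

```bash
python3 -c "
from workcell import bot
o=bot.get_obs();print(o['eef_pos']);print(bot.job_done())"
```

```text
[ 0.55872455 -0.07622997  0.38224959]
the job is handed in; nothing more can be done
None
```

The job is handed in, with no verdict shown: I pressed the event key to its stop and let it up, held the fingertips about 1 cm above the middle of the turbidity logger's face for over 3 s, then raised them about 20 cm above it, with no sign of touching a logger or anything loose.

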